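Check a rotary drive for play and tally the verdict

ROBOT

A 6-joint arm with a two-finger parallel gripper is mounted at the origin on the work surface. World frame = base frame: x ahead of the robot, y to its left, z up, the work surface at z = 0. Lengths are in m, angles in degrees, forces in N, time in s.
With the tool pointing down it reaches from about 0.325 to 0.9 m from the base axis. Payload 3.5 kg.
Tool frame: the origin (TCP) lies midway between the tips of the shut fingers; the grasp point (between the pads) lies env.grasp_offset behind it (env.grasp_offset is the distance from the TCP to the grasp point, in m); z points along the fingers, y is the line along which they close (so a half turn about z gives the same grasp; the last joint's range is limited). The gripper opens to 85 mm and grips with 20 to 120 N. Pads are 22 mm wide; open, the fingers measure 114 mm over their backs; the gripper's body (76 mm by 85 mm) begins 54 mm behind the grasp point. The pads swing forward as they close: fully open they stand 13 mm farther back than shut.
Start: joints at [-71.815, 15.837, -1.513, 72.651, 0, 84.076], TCP at [0.255, -0.57, 0.231] pointing down, gripper open.
Joint ranges: [-178.77, 178.77], [-48.84, 107.48], [-61.69, 71.31], [-111.58, 123.2], [-90, 87.43], [-180, 180]. Speed limits (degrees/s): [147.25, 147.25, 180, 180, 180, 180].

INTERFACE

Orientations are given as a 3x3 rotation matrix whose columns are the frame's x, y, z axes.
In Python, from rig import sensors, snapshot, calibration, order, env gives the robot as it stands.
- The arm moves only by the tool move_arm, never from a script. Its argument "commands" is a list of rows, each an object of numbers: "jaw": the closure in counts, from 0 (fully open) to 255 (shut); "tx", "ty", "tz": the shift along the tool's x, y, z in mm; "spin": the turn about the tool's z in degrees. A call has exactly 5 rows; each row is the pose to reach, as a shift and turn from the pose commanded when the call began, along the tool's axes at that moment; what a row does not reach only later rows make up. A row lasts 1/8 s, in which the tool goes at most 62.5 mm and 10.7 degrees, less where a joint would pass 70% of its speed; a pose out of reach is approached as far as the arm can. A call with a gripper value outside its range is refused whole. The fingers move at their own pace and stop on an object; "force" is the grip in N (left out, the last holds). Time passes only in rows, so rows that repeat a pose let the fingers close, or fill a call up. It gives the time, the measured TCP pose, the force, the opening and the grip force at its end, in the units of the state.
- sensors.state(): the state, without advancing time (a new reading comes with each control period).
- snapshot(name): name is "scene" or "top" or "wrist"; returns the picture (384x512x3 uint8, blue, green, red); there is no depth.
- calibration(name): a dict with "fovy" (degrees; the focal length in pixels is half the picture's height over the tangent of half this angle, whatever the lens; pixels are square), "cx", "cy" (the principal point, pixels), "R" (3x3) and "t" (3): a world point X has camera coordinates R X + t; the wrist camera has in their place "T_tool_cam" (4x4, takes a point from camera to tool coordinates, whose origin is the TCP and whose axes are the flange's). Camera axes: x right, y down, z forward; pixel columns grow to the right and rows downward; lengths in m; the calibration is good to about 2 mm. A picture is of the moment at which its call begins: read the wrist's pose just before it. calibration takes no time and is no camera call.
- order.job_done(): hands the job in; it is judged then, once.
The state is a dict: "time": time; "qpos": joint angles; "dq": joint speeds; "tau": joint torques, N m; "tcp_pos": TCP position; "tool_rot": TCP orientation; "wrist_force": force on the tool from outside, world axes, zero at the start; "moment": the same for the moment, N m; "opening": finger opening in m; "finger_force": force on a finger pad.
Only numpy, scipy, OpenCV 4.12 (cv2) and the standard library are available. Lean on these libraries where they do the work, as an engineer would, in place of code of your own. Each camera call takes 0.05 s, during which the arm holds its last target. There are 200 camera calls.

TASK

Check the drive on the red tester for play: take its lever by the knob, swing it to the robot's left until you feel it lean on the springy resistance, then to the right until it leans on the resistance there, gently and without forcing it, and bring it back over the centre mark. The lever has then pushed the two yellow flags apart: if their tops stand more than 85 mm apart (centre to centre) slide the orange collar round the bent wire right up against the red stop, if less, right up against the green stop (within 4 mm of 85 either will do). Let go of everything and leave the other things on the bench where they are.

Things in the scene. Friction and masses are not known exactly. Their poses are not given: they have to be found in the camera images.
- lever (a joint): Angle (rad) of the aluminium lever on the red play tester, about a vertical axis: 0 over the thick black centre mark of the white dial, positive with the knob swung to the robot's left (clockwise from above). It points from the pivot towards the robot. It swings freely over its play; the play's hidden ends differ each time: 0.08 to 0.46 rad left, 0.10 to 0.16 rad right of the mark.
- lever_knob (a point): The knob at the lever's end: upright black cylinder, 24 mm diameter, from 78 to 128 mm above the bench, fixed to the lever. This point is on its axis, 105 mm above the bench (good height to pinch; the lever bar is below 78 mm), 155 mm from the pivot. Clear of the dial; pinch from above with a finger on either side of the lever.
- lever_pivot (a point): The lever's vertical pivot axis, 72 mm above the bench. The tester is fixed: 200 x 150 mm steel base plate, red housing 130 mm square, its top 58 mm above the bench; in front of it, under the lever, a white dial plate 64 x 200 mm, top 54 mm above the bench.
- tester: The fixed tester; origin on the bench, 75 mm from the pivot towards the knob; its x axis points from origin to pivot (away from the robot), y to the left, z up. Only its place and yaw change.
- buffer_left (a joint): Sprung buffer at the left end of the play, inside the housing: 0 while the lever is free, grows (rad) as the lever leans on it. Resistance starts abruptly at about 0.4 N m (2.6 N at the knob) and rises by 25 N m per rad (4 N at the knob for 0.008 rad, 22 N for 0.12 rad).
- buffer_right (a joint): The same buffer at the right end of the play.
- flag_left (a point): Top centre of the left yellow flag: upright cylinder, 10 mm diameter, 26 mm tall, top 109 mm above the bench, on a thin steel arm 115 mm from the pivot. The lever's left flank pushes it along; friction leaves it at the farthest place reached. Touched by the lever, it stands 0.165 rad left of the lever's middle line.
- flag_right (a point): The same for the right flag, pushed by the lever's right flank. The distance between the two flag points is the reading of the play (about 50 mm at the start).
- rail: Fixed tally rail: grey base plate 80 x 300 mm, bent steel wire 10 mm thick with its axis 90 mm above the bench. Origin on the bench under the wire's middle, z up, y left, x away from the robot. The wire runs straight between (x,y) mm (-40,-130) (-40,-85) (0,-35) (0,35) (-40,85) (-40,130). At its ends stop discs 40 mm across, 8 mm thick, on 12 mm posts: green +y, red -y.
- collar: Orange octagonal ring hanging on the wire, 46 mm across outer flats, hole 30 mm, 12 mm thick along the wire, about 90 g; origin at its centre, y axis along its hole. Hangs with its centre 80 mm above the bench, 10 mm below the wire's axis. Starts on the middle straight. Pinch from above across the wire by the outer flats; turn it with the wire at the 39 degree corners.
- green_stop (a point): Where the collar's centre is when it hangs right against the green stop disc (left end of the rail).
- red_stop (a point): Where the collar's centre is when it hangs right against the red stop disc (right end of the rail).
- valve_bank_a: Bystander, to be left alone: bank of six black valves with yellow tops on a red base, 123 x 46 x 60 mm, loose; origin at the centre of its underside
- valve_bank_b: Bystander, to be left alone: the like bank of seven valves, 142 x 46 x 60 mm, loose; origin at the centre of its underside
- phone: Bystander, to be left alone: black phone lying flat, 150 x 72 x 9 mm, loose; origin at the centre of its underside
- screwdriver: Bystander, to be left alone: blue-handled screwdriver, 200 mm, lying loose; origin at the centre of its underside
- tape_roll: Bystander, to be left alone: green roll of tape lying flat, 90 mm across, 24 mm high, loose; origin at the centre of its underside
- jar: Bystander, to be left alone: white jar, 64 mm across, 90 mm high, loose; origin at the centre of its underside
There are look-alikes about, which are no part of the job. Of the things like the collar, leave any that is turquoise or white; of the rest the smaller one is meant.

How it is judged (in metres and radians):
On the way, in this order (a step that is already met when the one before it is completed fails the run):
1. the lever leans on the left buffer (value of joint buffer_left above 0.008 rad), for 0.1 s.
2. the lever leans on the right buffer (value of joint buffer_right above 0.008 rad), for 0.1 s.
3. the lever is back over the centre mark (value of joint lever between -0.055 and 0.055 rad), for 0.2 s.
4. the collar is against the stop that the flags call for (((distance between flag_left and flag_right above 0.081 m and distance between collar and red_stop below 0.01 m) or (distance between flag_left and flag_right below 0.089 m and distance between collar and green_stop below 0.01 m))), for 0.2 s.
At the end, for the whole second after the job is handed in: Lever within 0.055 rad (about 8 mm at the knob) of the centre mark; collar's centre, hanging at rest on the wire, within 10 mm of its place against the red stop if the flags are over 85 mm apart, against the green stop if under (either, from 81 to 89 mm); everything released (all of step 3 and ((distance between flag_left and flag_right above 0.081 m and distance between collar and red_stop below 0.01 m) or (distance between flag_left and flag_right below 0.089 m and distance between collar and green_stop below 0.01 m)) and linear speed of collar below 0.03 m/s and height (world z) of collar above 0.068 m); the robot touches nothing.
It fails at once if the lever is forced against a buffer (over about 22 N at the knob) (value of joint any of buffer_left, buffer_right above 0.12 rad).
It fails at once if a bystander is moved by more than 30 mm (distance of any of valve_bank_a, valve_bank_b, phone, screwdriver, tape_roll, jar from where it was at the start of the episode above 0.03 m).
It also fails if it takes over 72 s, if anything falls off the work surface, if the arm or the gripper's body presses on something with over 40 N, if the wrist force passes 120 N, or if a joint passes its speed limit or range.

## Working session

There is one attempt and no reset: what is moved stays moved. The work goes in short steps, Python scripts to look and compute and a tool call to move; the robot and the scene stay as the last step left them, time stands still between calls to the robot, and variables do not carry over. Pictures are saved under pics/ and viewed, at most 10 in all, crops included, and the job is handed in when it is done.

Besides the shell and the picture viewer there is one more tool, called after "Call:" as a command line: name --argument value ..., lists and objects as JSON in quotes. move_arm: Moves the arm, as the interface text tells. Its arguments: {"type":"object","properties":{"commands":{"type":"array"},"force":{"type":"number"}},"required":["commands"]}

```bash
mkdir -p pics; ls; python3 - <<'E'
from rig import sensors, snapshot, calibration, order, env
import cv2,numpy as np
print(env.grasp_offset)
for n in ("scene","top"):
    im=snapshot(n); cv2.imwrite(f"pics/{n}0.png",im); c=calibration(n); print(n,c)
print(calibration("wrist")); print(sensors.state())
a=cv2.imread("pics/scene0.png");b=cv2.imread("pics/top0.png")
E
```

```text
pics
0.0187
scene {'fovy': 54.87865542434518, 'cx': 254.63736653881892, 'cy': 190.68333731898923, 'R': array([[-0.00151825,  0.99975194,  0.02222041],
       [ 0.60119635,  0.01866892, -0.79888324],
       [-0.7990999 ,  0.01214593, -0.60107556]]), 't': array([ 0.0125166 , -0.25615949,  1.68182168])}
top {'fovy': 49.567836771360035, 'cx': 256.87310105262384, 'cy': 185.66202713310753, 'R': array([[ 0.01380432, -0.99977557, -0.01607037],
       [-0.99380713, -0.01194614, -0.1104748 ],
       [ 0.11025802,  0.01749588, -0.99374899]]), 't': array([-0.00815078,  0.59751826,  1.58150457])}
{'fovy': 66.35976891695246, 'cx': 253.17600224274378, 'cy': 193.90644774461742, 'T_tool_cam': array([[-2.95791686e-04, -9.47034975e-01, -3.21130300e-01,
         8.33645205e-02],
       [ 9.99999839e-01, -1.24748245e-04, -5.53204376e-04,
         1.24748138e-03],
       [ 4.83843451e-04, -3.21130412e-01,  9.47034859e-01,
        -1.42502604e-01],
       [ 0.00000000e+00,  0.00000000e+00,  0.00000000e+00,
         1.00000000e+00]])}
{'time': 0.1, 'qpos': array([-7.18139777e+01,  1.58766267e+01, -1.58965692e+00,  7.26514569e+01,
        2.11513337e-04,  8.40746893e+01]), 'dq': array([-0.04430863, -0.119695  ,  0.28675831, -0.08748683,  0.03124642,
       -0.04095234]), 'tau': array([-7.95434289e-05, -4.46706676e+01,  2.96128786e+01,  8.46193376e-03,
       -1.56970564e-04,  6.01525400e-06]), 'tcp_pos': array([ 0.25507989, -0.56980238,  0.23024467]), 'tool_rot': array([[ 9.12753463e-01,  4.08510353e-01, -6.37851805e-04],
       [ 4.08510794e-01, -9.12751398e-01,  1.95346174e-03],
       [ 2.15809220e-04, -2.04359832e-03, -9.99997889e-01]]), 'wrist_force': array([ 0.18764045,  0.37043857, -0.46495778]), 'moment': array([-0.00462125, -0.01887273, -0.02153737]), 'finger_force': 0.0, 'opening': 0.08539787884034887}
```

```bash
python3 - <<'E'
import cv2
b=cv2.imread("pics/top0.png")
cv2.imwrite("pics/top0b.png",cv2.resize(b,(800,600),interpolation=cv2.INTER_CUBIC))
E
```

```text
(no output)
```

View pics/top0b.png

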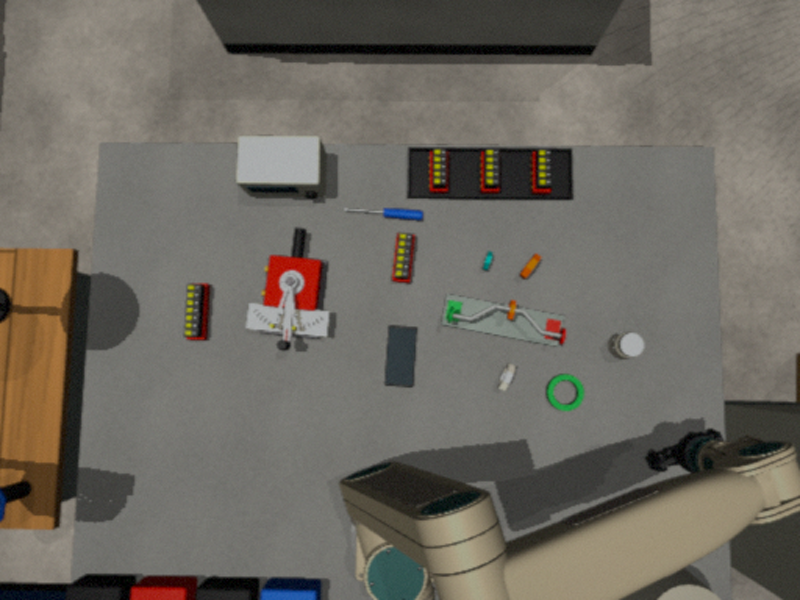

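View pics/scene0.png

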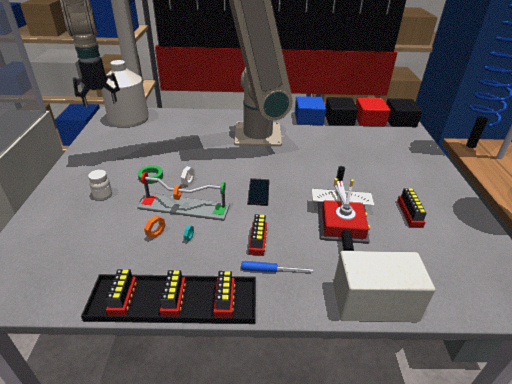

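The top view shows the tester with its knob near (284,344) and its pivot near (291,282). On the rail, the green stop is at about (454,312) and the red at about (560,334). There are four rings:
- Orange ring on the wire, (512,310).
- Larger orange ring lying on the bench, (530,266).
- Turquoise ring, (488,261).
- White ring, (507,377).

The orange one on the wire is the collar: it is the smaller of the two orange rings and hangs on the middle straight. I'll confirm this in an enlarged crop.

```bash
python3 - <<'E'
import cv2,numpy as np
b=cv2.imread("pics/top0.png")
A=b[140:230,150:217]; B=b[155:235,280:370]
A=cv2.resize(A,None,fx=6,fy=6,interpolation=cv2.INTER_CUBIC)
B=cv2.resize(B,None,fx=4,fy=4,interpolation=cv2.INTER_CUBIC)
o=np.zeros((540,402+360,3),np.uint8); o[:,:402]=A; o[:320,402:]=B
cv2.imwrite("pics/crop1.png",o)
E
```

```text
(no output)
```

View pics/crop1.png

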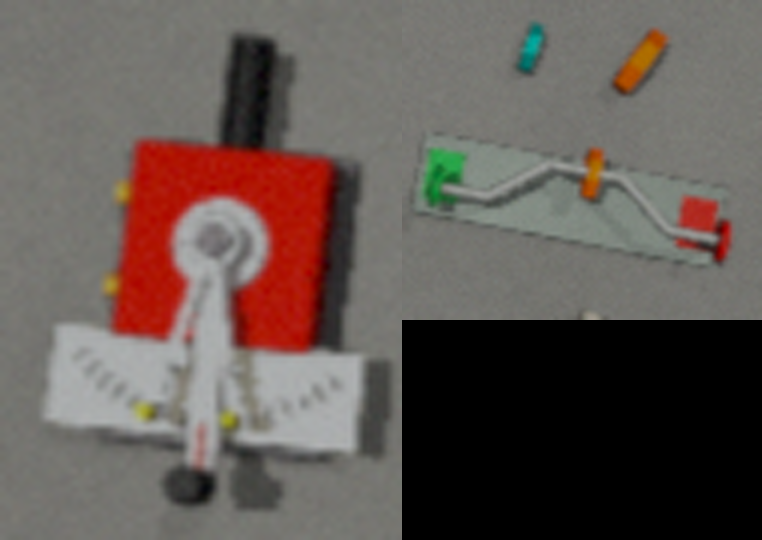

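The crop confirms it: the collar is the orange ring on the wire at (594,175), and the larger ring lies loose at (640,60). I'll fit the tester and rail poses from these pixels.

```bash
cat > h.py <<'E'
from rig import sensors, snapshot, calibration, order, env
import cv2,numpy as np
from scipy.optimize import least_squares
def cam(n):
    c=calibration(n); f=192/np.tan(np.radians(c["fovy"]/2))
    if n=="wrist":
        s=sensors.state(); T=np.eye(4); T[:3,:3]=s["tool_rot"]; T[:3,3]=s["tcp_pos"]
        M=np.linalg.inv(T@c["T_tool_cam"]); R,t=M[:3,:3],M[:3,3]
    else: R,t=c["R"],c["t"]
    return R,t,f,c["cx"],c["cy"]
def unproj(C,uv,z):
    R,t,f,cx,cy=C
    d=R.T@np.array([(uv[0]-cx)/f,(uv[1]-cy)/f,1]); o=-R.T@t
    return o+d*(z-o[2])/d[2]
def proj(C,X):
    R,t,f,cx,cy=C; p=np.atleast_2d(X)@R.T+t
    return np.c_[f*p[:,0]/p[:,2]+cx,f*p[:,1]/p[:,2]+cy]
def fit2(L,W):
    "rigid 2D: W = R(yaw) L + t"
    L,W=np.array(L)[:,:2],np.array(W)[:,:2]
    r=least_squares(lambda p:((L@np.array([[np.cos(p[0]),np.sin(p[0])],[-np.sin(p[0]),np.cos(p[0])]])+p[1:])-W).ravel(),[0,*W.mean(0)])
    return r.x,r.fun.reshape(-1,2)
def to_tool(d):  # world vector -> tool mm
    return 1000*sensors.state()["tool_rot"].T@np.array(d)
E
python3 - <<'E'
from h import *
C=cam("top")
a=lambda u,v:(150+u/6-.4,140+v/6-.4)
b=lambda u,v:(280+(u-402)/4-.4,155+v/4-.4)
P=lambda uv,z:unproj(C,uv,z)
np.set_printoptions(precision=4,suppress=True)
piv=P(a(214,240),.08); kn=P(a(190,483),.12); fl=P(a(144,411),.107); fr=P(a(228,419),.107)
print("piv",piv,"knob",kn,np.linalg.norm((piv-kn)[:2]),"flags",fl,fr,np.linalg.norm(fl-fr),[np.linalg.norm((q-piv)[:2]) for q in(fl,fr)])
h=[P(a(*q),.058) for q in((137,142),(332,160),(310,350),(112,330))]
L=[(.065,.065),(.065,-.065),(-.065,-.065),(-.065,.065)]
print("housing",fit2(L,h))
d=[P(a(*q),.054) for q in((55,325),(362,352),(352,452),(45,418))]
print("dial",fit2([(.032,.1),(.032,-.1),(-.032,-.1),(-.032,.1)],d))
w=[P(b(*q),.09) for q in((445,187),(490,196),(553,164),(618,178),(675,232),(722,240))]
print("rail",fit2(np.array([(-40,130),(-40,85),(0,35),(0,-35),(-40,-85),(-40,-130)])/1e3,w))
print("collar",P(b(594,175),.095))
E
```

```text
piv [0.6122 0.2702 0.08  ] knob [0.4582 0.2722 0.12  ] 0.1540381095606618 flags [0.5023 0.3047 0.107 ] [0.498  0.2527 0.107 ] 0.05218274611872465 [np.float64(0.11520181588501596), np.float64(0.11547956670171247)]
housing (array([-0.0878,  0.6117,  0.2687]), array([[ 0.0043,  0.0016],
       [ 0.0032, -0.0019],
       [-0.0039, -0.0012],
       [-0.0037,  0.0014]]))
dial (array([-0.0845,  0.5212,  0.2789]), array([[ 0.0021,  0.0005],
       [ 0.0001, -0.0016],
       [ 0.    , -0.0008],
       [-0.0022,  0.0019]]))
rail (array([-0.1748,  0.5503, -0.2603]), array([[-0.0005,  0.0017],
       [-0.0004, -0.0008],
       [-0.0003,  0.0015],
       [-0.0002, -0.0071],
       [ 0.0012,  0.0029],
       [ 0.0002,  0.0019]]))
collar [ 0.5465 -0.2646  0.095 ]
```

The geometry agrees with the given sizes: the knob is 154 mm from the pivot, both flags are 115 mm from it, and the flags are 52 mm apart. The lever now sits about 0.07 rad right of the mark. I'll move above the knob, turning by the half-turn alternative because of joint 6's range.

Call:
move_arm --commands '[{"tx": 36, "ty": -47, "spin": -10}, {"tx": 73, "ty": -95, "spin": -20}, {"tx": 110, "ty": -142, "spin": -30}, {"tx": 147, "ty": -190, "spin": -40}, {"tx": 183, "ty": -237, "spin": -50}]'

```text
invalid input
```

Call:
move_arm --commands '[{"tx": 60, "ty": -2, "spin": -10}, {"tx": 120, "ty": -5, "spin": -20}, {"tx": 180, "ty": -7, "spin": -30}, {"tx": 240, "ty": -10, "spin": -40}, {"tx": 300, "ty": -12, "spin": -50}]'

```text
invalid input
```

Call:
move_arm --commands '[{"tx": 40, "ty": 44, "spin": -10}, {"tx": 80, "ty": 88, "spin": -20}, {"tx": 120, "ty": 132, "spin": -30}, {"tx": 160, "ty": 176, "spin": -40}, {"tx": 179, "ty": 197, "spin": -51}]'

```text
invalid input
```

Call:
move_arm --commands '[{"jaw": 0, "tx": 36, "ty": -47, "tz": 0, "spin": -10}, {"jaw": 0, "tx": 73, "ty": -95, "tz": 0, "spin": -20}, {"jaw": 0, "tx": 110, "ty": -142, "tz": 0, "spin": -30}, {"jaw": 0, "tx": 147, "ty": -190, "tz": 0, "spin": -40}, {"jaw": 0, "tx": 183, "ty": -237, "tz": 0, "spin": -50}]' --force 30

```text
time: 0.72
tcp_pos: [0.3254, -0.2772, 0.2309]
tool_rot: [[0.269, 0.963, -0.0], [0.963, -0.269, 0.001], [0.001, -0.0, -1.0]]
wrist_force: [-0.1, 0.4, 0.1]
opening: 0.0848
finger_force: 0.0
```

Call:
move_arm --commands '[{"jaw": 0, "tx": 60, "ty": -2, "tz": 0, "spin": -10}, {"jaw": 0, "tx": 120, "ty": -5, "tz": 0, "spin": -20}, {"jaw": 0, "tx": 180, "ty": -7, "tz": 0, "spin": -30}, {"jaw": 0, "tx": 240, "ty": -10, "tz": 0, "spin": -40}, {"jaw": 0, "tx": 300, "ty": -12, "tz": 0, "spin": -50}]'

```text
time: 1.35
tcp_pos: [0.3959, 0.0144, 0.2312]
tool_rot: [[-0.565, 0.825, 0.0], [0.825, 0.565, -0.0], [-0.0, 0.0, -1.0]]
wrist_force: [1.1, -1.1, 0.2]
opening: 0.0852
finger_force: 0.0
```

Call:
move_arm --commands '[{"jaw": 0, "tx": 40, "ty": 44, "tz": 0, "spin": -10}, {"jaw": 0, "tx": 80, "ty": 88, "tz": 0, "spin": -20}, {"jaw": 0, "tx": 120, "ty": 132, "tz": 0, "spin": -30}, {"jaw": 0, "tx": 160, "ty": 176, "tz": 0, "spin": -40}, {"jaw": 0, "tx": 179, "ty": 197, "tz": 0, "spin": -51}]'

```text
time: 1.98
tcp_pos: [0.4589, 0.2739, 0.2307]
tool_rot: [[-0.997, 0.081, -0.0], [0.081, 0.997, 0.0], [0.0, 0.0, -1.0]]
wrist_force: [0.2, 0.1, 0.4]
opening: 0.0855
finger_force: 0.0
```

```bash
python3 - <<'E'
from h import *
s=sensors.state(); print(s["tcp_pos"],s["tool_rot"],s["qpos"],s["time"])
print(to_tool(np.array([.4582,.2722,.0863])-s["tcp_pos"]))
im=snapshot("wrist"); cv2.imwrite("pics/w1.png",im)
C=cam("wrist"); print(proj(C,[[.4582,.2722,.128],[.4576,.2828,.128],[.6122,.2695,.08]]))
E
```

```text
[0.45885426 0.27390996 0.23073086] [[-9.96733578e-01  8.07588728e-02 -4.23225483e-04]
 [ 8.07588156e-02  9.96733661e-01  1.50652651e-04]
 [ 4.34009624e-04  1.15981367e-04 -9.99999899e-01]] [ 2.38926873e+01  6.68803783e+00 -1.28163649e+01  7.05142722e+01
  1.77135307e-02  2.85248701e+01] 1.975
[  0.45134415  -1.77396456 144.43086859]
[[249.31368743 190.8208092 ]
 [261.30457854 189.29063458]
 [257.6835158  299.90004991]]
```

View pics/w1.png

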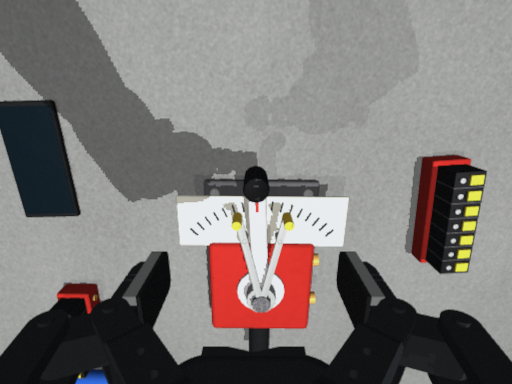

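The wrist view shows the knob top at (256,189), the flag tops at (236,217) and (289,216), the pivot at (261,302), and the dial's side edges at u = 178 and 349. I'll refine from this closer view.

```bash
python3 - <<'E'
from h import *
np.set_printoptions(precision=4,suppress=True)
C=cam("wrist"); s=sensors.state()
kn=unproj(C,(256.5,189),.128); piv=unproj(C,(261,300),.082)
fl=unproj(C,(289,216),.109); fr=unproj(C,(236,217),.109)
d=[unproj(C,q,.054) for q in((349,198),(178,197),(180,247),(347,245))]
print(kn,piv,fl,fr,np.linalg.norm(kn-piv),np.linalg.norm(fl-fr))
p,_=fit2([(-.032,.1),(-.032,-.1),(.032,-.1),(.032,.1)],d);print(p,_)
z=-p[0]
lev=np.arctan2(*(kn-piv)[[1,0]]*np.array([1,-1])); print("lever",lev+p[0], "flag mid", np.arctan2(*((fl+fr)/2-piv)[[1,0]]*np.array([1,-1]))+p[0])
print(to_tool(np.array([*kn[:2],.0863])-s["tcp_pos"]))
E
```

```text
[0.457  0.2786 0.128 ] [0.6111 0.2735 0.082 ] [0.4931 0.3081 0.109 ] [0.4902 0.2564 0.109 ] 0.16085014737440073 0.05172178387228829
[-0.073   0.5231  0.2833] [[-0.0015  0.0017]
 [ 0.0003 -0.0013]
 [-0.0002  0.0019]
 [ 0.0013 -0.0023]]
lever -0.039860544570174475 flag mid 1.3067443457581707e-06
[  3.0074   2.0942 144.3786]
```

Call:
move_arm --commands '[{"jaw": 0, "tx": 2, "ty": 3, "tz": 45, "spin": 0}, {"jaw": 0, "tx": 2, "ty": 3, "tz": 90, "spin": 0}, {"jaw": 0, "tx": 2, "ty": 3, "tz": 125, "spin": 0}, {"jaw": 0, "tx": 2, "ty": 3, "tz": 144, "spin": 0}, {"jaw": 0, "tx": 2, "ty": 3, "tz": 144, "spin": 0}]'

```text
time: 2.65
tcp_pos: [0.455, 0.273, 0.0852]
tool_rot: [[-0.996, 0.091, -0.005], [0.091, 0.996, -0.002], [0.005, -0.003, -1.0]]
wrist_force: [-0.0, -0.1, 1.1]
opening: 0.0852
finger_force: 0.0
```

Call:
move_arm --commands '[{"jaw": 255, "tx": 0, "ty": 0, "tz": 0, "spin": 0}, {"jaw": 255, "tx": 0, "ty": 0, "tz": 0, "spin": 0}, {"jaw": 255, "tx": 0, "ty": 0, "tz": 0, "spin": 0}, {"jaw": 255, "tx": 0, "ty": 0, "tz": 0, "spin": 0}, {"jaw": 255, "tx": 0, "ty": 0, "tz": 0, "spin": 0}]' --force 30

```text
time: 3.28
tcp_pos: [0.4577, 0.2746, 0.0882]
tool_rot: [[-0.996, 0.09, 0.001], [0.09, 0.996, 0.001], [-0.001, 0.001, -1.0]]
wrist_force: [-0.1, -0.4, 5.4]
opening: 0.0232
finger_force: 30.2
```

Gripped: the opening is 23 mm, against a 24 mm knob. I'll print the arc steps for swinging left.

```bash
cat >> h.py <<'E'
PIV=np.array([.6115,.272])
def b_now():
    p=sensors.state()["tcp_pos"]; return np.arctan2(p[1]-PIV[1],PIV[0]-p[0])
def arc(b0,db,n=1):
    "chord in tool frame aligned with lever(b0): tx outwards, ty left (mm)"
    d=np.linspace(0,db,n+1)[1:]
    return np.round(np.c_[155*(np.cos(d)-1),155*np.sin(d),np.degrees(d)],1)
E
python3 - <<'E'
from h import *
s=sensors.state(); print(b_now(), np.arctan2(s["tool_rot"][1,0],-s["tool_rot"][0,0]), np.hypot(*(s["tcp_pos"][:2]-PIV)))
print(arc(0,.12,5)); print(arc(0,.06,5)); print(arc(0,-.2,5))
E
```

```text
0.016798420108286582 0.08981071158244279 0.1537787980844037
[[-0.   3.7  1.4]
 [-0.2  7.4  2.8]
 [-0.4 11.2  4.1]
 [-0.7 14.9  5.5]
 [-1.1 18.6  6.9]]
[[-0.   1.9  0.7]
 [-0.   3.7  1.4]
 [-0.1  5.6  2.1]
 [-0.2  7.4  2.8]
 [-0.3  9.3  3.4]]
[[ -0.1  -6.2  -2.3]
 [ -0.5 -12.4  -4.6]
 [ -1.1 -18.6  -6.9]
 [ -2.  -24.7  -9.2]
 [ -3.1 -30.8 -11.5]]
```

Call:
move_arm --commands '[{"jaw": 255, "tx": 0.3, "ty": 3.7, "tz": 0, "spin": 0.5}, {"jaw": 255, "tx": 0.4, "ty": 7.4, "tz": 0, "spin": 1}, {"jaw": 255, "tx": 0.4, "ty": 11, "tz": 0, "spin": 1.5}, {"jaw": 255, "tx": 0.3, "ty": 14.8, "tz": 0, "spin": 2}, {"jaw": 255, "tx": 0.2, "ty": 18.5, "tz": 0, "spin": 2.5}]'

```text
time: 3.9
tcp_pos: [0.4586, 0.2921, 0.0881]
tool_rot: [[-0.991, 0.135, 0.0], [0.135, 0.991, -0.002], [-0.0, -0.002, -1.0]]
wrist_force: [-2.4, -2.0, 7.1]
opening: 0.023
finger_force: 30.5
```

Call:
move_arm --commands '[{"jaw": 255, "tx": 0, "ty": 2, "tz": 0, "spin": 0.7}, {"jaw": 255, "tx": 0, "ty": 4, "tz": 0, "spin": 1.4}, {"jaw": 255, "tx": -0.1, "ty": 6, "tz": 0, "spin": 2.1}, {"jaw": 255, "tx": -0.2, "ty": 8, "tz": 0, "spin": 2.8}, {"jaw": 255, "tx": -0.3, "ty": 9, "tz": 0, "spin": 3.4}]'

```text
time: 4.53
tcp_pos: [0.46, 0.3008, 0.0881]
tool_rot: [[-0.981, 0.194, 0.0], [0.194, 0.981, -0.002], [-0.0, -0.002, -1.0]]
wrist_force: [-2.3, -3.5, 7.5]
opening: 0.0232
finger_force: 30.5
```

Call:
move_arm --commands '[{"jaw": 255, "tx": 0, "ty": 1, "tz": 0, "spin": 0.4}, {"jaw": 255, "tx": 0, "ty": 2, "tz": 0, "spin": 0.8}, {"jaw": 255, "tx": 0, "ty": 3, "tz": 0, "spin": 1.2}, {"jaw": 255, "tx": -0.1, "ty": 4, "tz": 0, "spin": 1.6}, {"jaw": 255, "tx": -0.1, "ty": 5, "tz": 0, "spin": 2}]'

```text
time: 5.15
tcp_pos: [0.4611, 0.3059, 0.0881]
tool_rot: [[-0.974, 0.228, 0.0], [0.228, 0.974, -0.001], [-0.0, -0.001, -1.0]]
wrist_force: [-0.7, -1.5, 7.7]
opening: 0.0229
finger_force: 30.5
```

The force dropped to 1.5 N, so the lever is still in free play. Continuing left.

Call:
move_arm --commands '[{"jaw": 255, "tx": 0, "ty": 2, "tz": 0, "spin": 0.7}, {"jaw": 255, "tx": 0, "ty": 4, "tz": 0, "spin": 1.4}, {"jaw": 255, "tx": -0.1, "ty": 6, "tz": 0, "spin": 2.1}, {"jaw": 255, "tx": -0.2, "ty": 8, "tz": 0, "spin": 2.8}, {"jaw": 255, "tx": -0.3, "ty": 9, "tz": 0, "spin": 3.4}]'

```text
time: 5.78
tcp_pos: [0.4634, 0.3146, 0.0881]
tool_rot: [[-0.959, 0.285, 0.0], [0.285, 0.959, -0.001], [-0.0, -0.001, -1.0]]
wrist_force: [-1.7, -2.6, 6.3]
opening: 0.0231
finger_force: 30.5
```

Call:
move_arm --commands '[{"jaw": 255, "tx": 0, "ty": 2, "tz": 0, "spin": 0.7}, {"jaw": 255, "tx": -0.1, "ty": 4, "tz": 0, "spin": 1.4}, {"jaw": 255, "tx": -0.3, "ty": 6, "tz": 0, "spin": 2.1}, {"jaw": 255, "tx": -0.4, "ty": 8, "tz": 0, "spin": 2.8}, {"jaw": 255, "tx": -0.5, "ty": 9, "tz": 0, "spin": 3.4}]'

```text
time: 6.4
tcp_pos: [0.4663, 0.3232, 0.0881]
tool_rot: [[-0.94, 0.341, -0.0], [0.341, 0.94, -0.001], [-0.0, -0.001, -1.0]]
wrist_force: [-2.3, -2.1, 8.2]
opening: 0.0235
finger_force: 30.5
```

Call:
move_arm --commands '[{"jaw": 255, "tx": 0, "ty": 2, "tz": 0, "spin": 0.7}, {"jaw": 255, "tx": -0.1, "ty": 4, "tz": 0, "spin": 1.4}, {"jaw": 255, "tx": -0.3, "ty": 6, "tz": 0, "spin": 2.1}, {"jaw": 255, "tx": -0.4, "ty": 8, "tz": 0, "spin": 2.8}, {"jaw": 255, "tx": -0.5, "ty": 9, "tz": 0, "spin": 3.4}]'

```text
time: 7.02
tcp_pos: [0.4696, 0.3316, 0.0882]
tool_rot: [[-0.918, 0.396, -0.001], [0.396, 0.918, -0.001], [0.0, -0.001, -1.0]]
wrist_force: [-3.5, -1.2, 7.7]
opening: 0.0233
finger_force: 30.5
```

Call:
move_arm --commands '[{"jaw": 255, "tx": 0, "ty": 2, "tz": 0, "spin": 0.7}, {"jaw": 255, "tx": 0, "ty": 4, "tz": 0, "spin": 1.4}, {"jaw": 255, "tx": 0, "ty": 6, "tz": 0, "spin": 2.1}, {"jaw": 255, "tx": 0, "ty": 8, "tz": 0, "spin": 2.8}, {"jaw": 255, "tx": 0, "ty": 9, "tz": 0, "spin": 3.4}]'

```text
time: 7.65
tcp_pos: [0.4728, 0.3387, 0.0881]
tool_rot: [[-0.893, 0.45, -0.001], [0.45, 0.893, -0.004], [-0.001, -0.004, -1.0]]
wrist_force: [-2.9, -4.6, 9.2]
opening: 0.0233
finger_force: 30.8
```

The tangential force is up to 5.4 N and the motion lagged, so this is probably the buffer. I'll press slightly more and check that the slope is spring-like.

Call:
move_arm --commands '[{"jaw": 255, "tx": 0, "ty": 1, "tz": 0, "spin": 0.4}, {"jaw": 255, "tx": 0, "ty": 2, "tz": 0, "spin": 0.8}, {"jaw": 255, "tx": 0, "ty": 3, "tz": 0, "spin": 1.2}, {"jaw": 255, "tx": 0, "ty": 4, "tz": 0, "spin": 1.6}, {"jaw": 255, "tx": 0, "ty": 4, "tz": 0, "spin": 1.6}]'

```text
time: 8.28
tcp_pos: [0.4744, 0.3418, 0.0881]
tool_rot: [[-0.881, 0.474, -0.002], [0.474, 0.881, -0.004], [-0.001, -0.005, -1.0]]
wrist_force: [-4.0, -6.2, 10.5]
opening: 0.0234
finger_force: 31.1
```

Call:
move_arm --commands '[{"jaw": 255, "tx": 0, "ty": 1, "tz": 0, "spin": 0.4}, {"jaw": 255, "tx": 0, "ty": 2, "tz": 0, "spin": 0.8}, {"jaw": 255, "tx": 0, "ty": 3, "tz": 0, "spin": 1.2}, {"jaw": 255, "tx": 0, "ty": 4, "tz": 0, "spin": 1.6}, {"jaw": 255, "tx": 0, "ty": 4, "tz": 0, "spin": 1.6}]'

```text
time: 8.9
tcp_pos: [0.476, 0.3448, 0.0881]
tool_rot: [[-0.867, 0.498, -0.002], [0.498, 0.867, -0.006], [-0.001, -0.006, -1.0]]
wrist_force: [-4.3, -8.2, 10.6]
opening: 0.0234
finger_force: 31.3
```

Spring slope confirmed: 5.4, 7.3 and 9.2 N over successive 4 mm steps, about 0.025 rad of lean. Now swinging to the right.

Call:
move_arm --commands '[{"jaw": 255, "tx": -0.2, "ty": -7, "tz": 0, "spin": -2.6}, {"jaw": 255, "tx": -0.8, "ty": -14, "tz": 0, "spin": -5.2}, {"jaw": 255, "tx": -1.7, "ty": -21, "tz": 0, "spin": -7.9}, {"jaw": 255, "tx": -3, "ty": -28, "tz": 0, "spin": -10.5}, {"jaw": 255, "tx": -4.5, "ty": -35, "tz": 0, "spin": -13.2}]'

```text
time: 9.52
tcp_pos: [0.4634, 0.3144, 0.0881]
tool_rot: [[-0.958, 0.286, -0.0], [0.286, 0.958, -0.0], [0.0, -0.0, -1.0]]
wrist_force: [-1.9, -1.1, 7.3]
opening: 0.0235
finger_force: 30.4
```

```bash
python3 - <<'E'
from h import *
s=sensors.state(); print(b_now(), np.arctan2(s["tool_rot"][1,0],-s["tool_rot"][0,0]), np.hypot(*(s["tcp_pos"][:2]-PIV)))
E
```

```text
0.27886674241126164 0.29003038311998697 0.15409229408910605
```

Call:
move_arm --commands '[{"jaw": 255, "tx": 0, "ty": -7, "tz": 0, "spin": -2.6}, {"jaw": 255, "tx": -0.5, "ty": -14, "tz": 0, "spin": -5.2}, {"jaw": 255, "tx": -1.3, "ty": -21, "tz": 0, "spin": -7.9}, {"jaw": 255, "tx": -2.3, "ty": -28, "tz": 0, "spin": -10.4}, {"jaw": 255, "tx": -3.5, "ty": -34, "tz": 0, "spin": -12.7}]'

```text
time: 10.15
tcp_pos: [0.4574, 0.2807, 0.0881]
tool_rot: [[-0.998, 0.069, 0.0], [0.069, 0.998, -0.001], [-0.0, -0.001, -1.0]]
wrist_force: [-2.0, -1.7, 7.4]
opening: 0.0235
finger_force: 30.4
```

Call:
move_arm --commands '[{"jaw": 255, "tx": 0, "ty": -2, "tz": 0, "spin": -0.8}, {"jaw": 255, "tx": 0, "ty": -4, "tz": 0, "spin": -1.6}, {"jaw": 255, "tx": 0, "ty": -6, "tz": 0, "spin": -2.3}, {"jaw": 255, "tx": -0.2, "ty": -8, "tz": 0, "spin": -3}, {"jaw": 255, "tx": -0.3, "ty": -10, "tz": 0, "spin": -3.7}]'

```text
time: 10.78
tcp_pos: [0.457, 0.2709, 0.0881]
tool_rot: [[-1.0, 0.005, 0.0], [0.005, 1.0, -0.001], [-0.0, -0.001, -1.0]]
wrist_force: [-1.5, -1.0, 7.0]
opening: 0.0233
finger_force: 30.4
```

```bash
python3 - <<'E'
from h import *
s=sensors.state(); print(b_now(), np.arctan2(s["tool_rot"][1,0],-s["tool_rot"][0,0]), np.hypot(*(s["tcp_pos"][:2]-PIV)))
E
```

```text
-0.007408196024122409 0.004963165788721919 0.1544782158577529
```

Call:
move_arm --commands '[{"jaw": 255, "tx": 0, "ty": -1, "tz": 0, "spin": -0.4}, {"jaw": 255, "tx": 0, "ty": -2, "tz": 0, "spin": -0.8}, {"jaw": 255, "tx": 0, "ty": -4, "tz": 0, "spin": -1.5}, {"jaw": 255, "tx": 0, "ty": -5, "tz": 0, "spin": -1.9}, {"jaw": 255, "tx": 0, "ty": -6, "tz": 0, "spin": -2.3}]'

```text
time: 11.4
tcp_pos: [0.4571, 0.2654, 0.0881]
tool_rot: [[-0.999, -0.035, 0.0], [-0.035, 0.999, 0.001], [-0.0, 0.001, -1.0]]
wrist_force: [-1.4, 0.5, 5.3]
opening: 0.0234
finger_force: 30.4
```

Call:
move_arm --commands '[{"jaw": 255, "tx": 0, "ty": -1, "tz": 0, "spin": -0.4}, {"jaw": 255, "tx": 0, "ty": -2, "tz": 0, "spin": -0.8}, {"jaw": 255, "tx": 0, "ty": -3, "tz": 0, "spin": -1.2}, {"jaw": 255, "tx": 0, "ty": -4, "tz": 0, "spin": -1.6}, {"jaw": 255, "tx": 0, "ty": -4, "tz": 0, "spin": -1.6}]'

```text
time: 12.02
tcp_pos: [0.4574, 0.2623, 0.0881]
tool_rot: [[-0.998, -0.064, 0.001], [-0.064, 0.998, 0.003], [-0.001, 0.003, -1.0]]
wrist_force: [-1.6, 3.4, 5.8]
opening: 0.0231
finger_force: 30.4
```

Call:
move_arm --commands '[{"jaw": 255, "tx": 0, "ty": -1, "tz": 0, "spin": -0.4}, {"jaw": 255, "tx": 0, "ty": -2, "tz": 0, "spin": -0.8}, {"jaw": 255, "tx": 0, "ty": -3, "tz": 0, "spin": -1.2}, {"jaw": 255, "tx": 0, "ty": -4, "tz": 0, "spin": -1.6}, {"jaw": 255, "tx": 0, "ty": -4, "tz": 0, "spin": -1.6}]'

```text
time: 12.65
tcp_pos: [0.4577, 0.2588, 0.0881]
tool_rot: [[-0.996, -0.091, 0.0], [-0.091, 0.996, 0.004], [-0.001, 0.004, -1.0]]
wrist_force: [-1.9, 5.4, 5.6]
opening: 0.0233
finger_force: 30.5
```

Call:
move_arm --commands '[{"jaw": 255, "tx": 0, "ty": -1, "tz": 0, "spin": -0.3}, {"jaw": 255, "tx": 0, "ty": -2, "tz": 0, "spin": -0.6}, {"jaw": 255, "tx": 0, "ty": -3, "tz": 0, "spin": -1}, {"jaw": 255, "tx": 0, "ty": -3, "tz": 0, "spin": -1}, {"jaw": 255, "tx": 0, "ty": -3, "tz": 0, "spin": -1}]'

```text
time: 13.28
tcp_pos: [0.458, 0.2568, 0.0881]
tool_rot: [[-0.994, -0.11, 0.0], [-0.11, 0.994, 0.006], [-0.001, 0.006, -1.0]]
wrist_force: [-1.9, 7.3, 4.0]
opening: 0.0232
finger_force: 30.7
```

```bash
python3 - <<'E'
from h import *
s=sensors.state(); print(b_now(), np.arctan2(s["tool_rot"][1,0],-s["tool_rot"][0,0]), np.hypot(*(s["tcp_pos"][:2]-PIV)))
E
```

```text
-0.09846167399807995 -0.10991509507673286 0.15429460823541227
```

Right buffer: 3.4, 5.4 and 7.3 N, leaning. Now bringing the lever back to centre.

Call:
move_arm --commands '[{"jaw": 255, "tx": 0, "ty": 6, "tz": 0, "spin": 2}, {"jaw": 255, "tx": -0.5, "ty": 12, "tz": 0, "spin": 4}, {"jaw": 255, "tx": -1.2, "ty": 18, "tz": 0, "spin": 6.3}, {"jaw": 255, "tx": -2, "ty": 24, "tz": 0, "spin": 8.5}, {"jaw": 255, "tx": -2.7, "ty": 30, "tz": 0, "spin": 11}]'

```text
time: 13.9
tcp_pos: [0.458, 0.2848, 0.0881]
tool_rot: [[-0.996, 0.084, 0.002], [0.084, 0.996, 0.0], [-0.002, 0.001, -1.0]]
wrist_force: [0.4, 1.7, 4.4]
opening: 0.0232
finger_force: 30.2
```

Call:
move_arm --commands '[{"jaw": 255, "tx": 0, "ty": 0, "tz": 0, "spin": 0}, {"jaw": 255, "tx": 0, "ty": 0, "tz": 0, "spin": 0}, {"jaw": 0, "tx": 0, "ty": 0, "tz": 0, "spin": 0}, {"jaw": 0, "tx": 0, "ty": 0, "tz": 0, "spin": 0}, {"jaw": 0, "tx": 0, "ty": 0, "tz": 0, "spin": 0}]'

```text
time: 14.52
tcp_pos: [0.4565, 0.2839, 0.0867]
tool_rot: [[-0.997, 0.083, -0.001], [0.083, 0.997, -0.001], [0.001, -0.001, -1.0]]
wrist_force: [0.1, 0.9, -0.4]
opening: 0.0765
finger_force: 0.0
```

Call:
move_arm --commands '[{"jaw": 0, "tx": 0, "ty": 0, "tz": 0, "spin": 0}, {"jaw": 0, "tx": 0, "ty": 0, "tz": 0, "spin": 0}, {"jaw": 0, "tx": 0, "ty": 0, "tz": -50, "spin": 0}, {"jaw": 0, "tx": 0, "ty": 0, "tz": -100, "spin": 0}, {"jaw": 0, "tx": 0, "ty": 0, "tz": -140, "spin": 0}]'

```text
time: 15.15
tcp_pos: [0.4574, 0.2845, 0.2295]
tool_rot: [[-0.997, 0.083, 0.002], [0.083, 0.997, 0.001], [-0.002, 0.001, -1.0]]
wrist_force: [0.8, 0.7, -0.1]
opening: 0.0853
finger_force: 0.0
```

```bash
python3 - <<'E'
from h import *
s=sensors.state(); print(s["tcp_pos"],s["dq"].max(),s["time"])
np.save("T1.npy",np.r_[s["tool_rot"].ravel(),s["tcp_pos"]])
im=snapshot("wrist"); cv2.imwrite("pics/w2.png",cv2.resize(im[140:330,150:370],None,fx=3,fy=3,interpolation=cv2.INTER_CUBIC))
E
```

```text
[0.4574431  0.28448881 0.22951463] 37.62468907582663 15.15
```

View pics/w2.png

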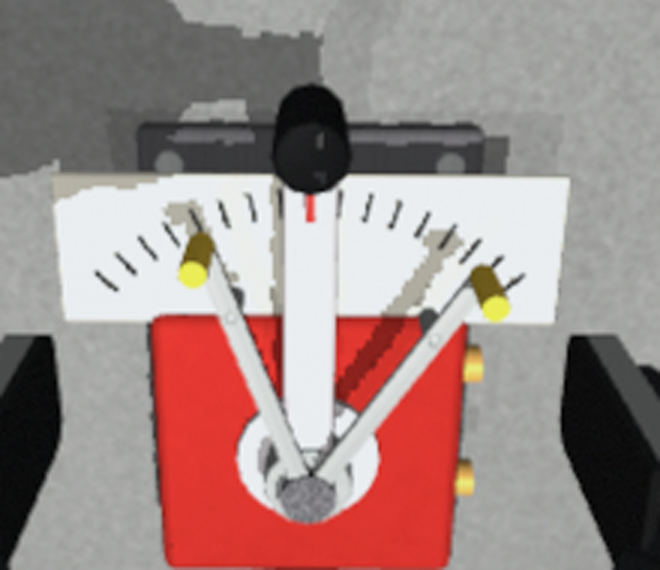

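The lever is over the mark: the red line is at u ≈ 310 and the dial centre at about 312. The flag tops at (193,274) and (496,308) are roughly 100 mm apart. I'll compute that exactly and move on to the collar.

Call:
move_arm --commands '[{"jaw": 0, "tx": -13, "ty": -54, "tz": 0, "spin": 10}, {"jaw": 0, "tx": -27, "ty": -108, "tz": 0, "spin": 20}, {"jaw": 0, "tx": -40, "ty": -162, "tz": 0, "spin": 30}, {"jaw": 0, "tx": -54, "ty": -216, "tz": 0, "spin": 40}, {"jaw": 0, "tx": -67, "ty": -270, "tz": 0, "spin": 48}]'

```text
time: 15.82
tcp_pos: [0.5016, 0.008, 0.2273]
tool_rot: [[-0.602, 0.799, 0.001], [0.799, 0.602, 0.0], [-0.0, 0.001, -1.0]]
wrist_force: [0.4, 0.3, 0.1]
opening: 0.0857
finger_force: 0.0
```

Call:
move_arm --commands '[{"jaw": 70, "tx": -49, "ty": -26, "tz": 0, "spin": 10}, {"jaw": 70, "tx": -98, "ty": -52, "tz": 0, "spin": 20}, {"jaw": 70, "tx": -147, "ty": -78, "tz": 0, "spin": 30}, {"jaw": 70, "tx": -196, "ty": -104, "tz": 0, "spin": 40}, {"jaw": 70, "tx": -245, "ty": -130, "tz": 0, "spin": 47}]'

```text
time: 16.45
tcp_pos: [0.5463, -0.2659, 0.2271]
tool_rot: [[0.174, 0.985, 0.0], [0.985, -0.174, 0.0], [0.0, 0.0, -1.0]]
wrist_force: [0.2, 1.1, 0.2]
opening: 0.0618
finger_force: 0.0
```

Call:
move_arm --commands '[{"jaw": 70, "tx": 0, "ty": 0, "tz": 0, "spin": 0}, {"jaw": 70, "tx": 0, "ty": 0, "tz": 0, "spin": 0}, {"jaw": 70, "tx": 0, "ty": 0, "tz": 0, "spin": 0}, {"jaw": 70, "tx": 0, "ty": 0, "tz": 0, "spin": 0}, {"jaw": 70, "tx": 0, "ty": 0, "tz": 0, "spin": 0}]'

```text
time: 17.08
tcp_pos: [0.5463, -0.2632, 0.2275]
tool_rot: [[0.168, 0.986, 0.0], [0.986, -0.168, -0.0], [-0.0, 0.0, -1.0]]
wrist_force: [-0.6, 0.3, 0.0]
opening: 0.0619
finger_force: 0.0
```

```bash
python3 - <<'E'
from h import *
np.set_printoptions(precision=4,suppress=True)
v=np.load("T1.npy"); T=np.eye(4); T[:3,:3]=v[:9].reshape(3,3); T[:3,3]=v[9:]
C=list(cam("wrist")); M=np.linalg.inv(T@calibration("wrist")["T_tool_cam"]); C[0],C[1]=M[:3,:3],M[:3,3]
g=lambda u,v:(150+u/3,140+v/3)
fl=unproj(C,g(496,308),.109); fr=unproj(C,g(193,274),.109); kn=unproj(C,g(312,158),.128); pv=unproj(C,g(307,490),.082)
print("flags",np.linalg.norm(fl-fr),"knob",kn,"pivot",pv)
s=sensors.state(); print(s["tcp_pos"],s["tool_rot"],s["qpos"],s["opening"])
im=snapshot("wrist"); cv2.imwrite("pics/w3.png",cv2.resize(im,(800,600),interpolation=cv2.INTER_CUBIC))
E
```

```text
flags 0.10151001238586325 knob [0.4572 0.2865 0.128 ] pivot [0.6115 0.2719 0.082 ]
[ 0.5463 -0.2632  0.2275] [[ 0.1681  0.9858  0.0002]
 [ 0.9858 -0.1681 -0.0001]
 [-0.      0.0002 -1.    ]] [-31.8271  14.0609  -4.2831  71.6469   0.002   67.8485] 0.061889044667906665
```

View pics/w3.png

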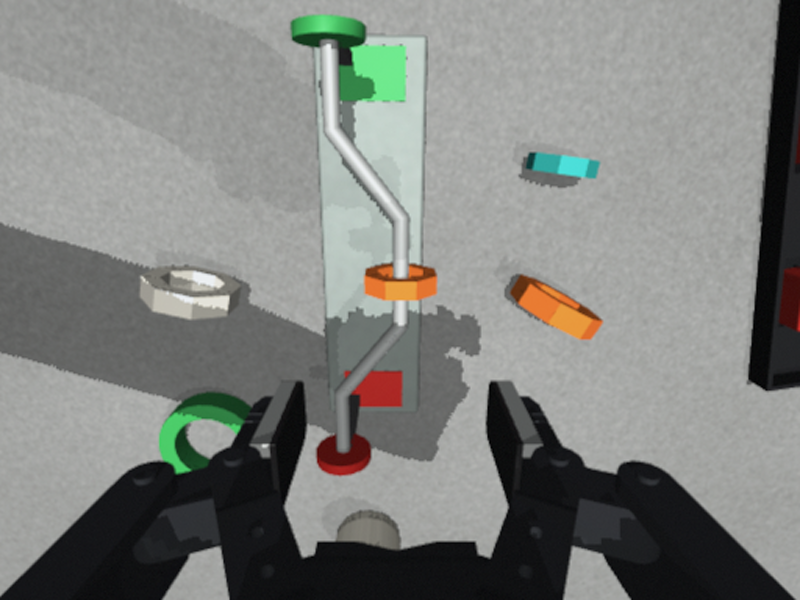

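The flags are 101.5 mm apart, so the collar goes to the red stop. The wrist view shows:
- **Collar:** (401,283)
- **Wire corners:** (332,130), (402,218), (401,322), (344,392)
- **Red disc:** (344,453)
- **Larger orange ring:** (556,306), clear of the fingers

```bash
python3 - <<'E'
from h import *
np.set_printoptions(precision=4,suppress=True)
C=cam("wrist"); s=sensors.state()
P=lambda u,v,z:unproj(C,(u/1.5625-.2,v/1.5625-.2),z)
w=[P(*q,.09) for q in((332,130),(402,218),(401,322),(344,392))]
p,r=fit2(np.array([(-40,85),(0,35),(0,-35),(-40,-85)])/1e3,w); print(p,r)
R=np.array([[np.cos(p[0]),-np.sin(p[0])],[np.sin(p[0]),np.cos(p[0])]])
W=lambda x,y:R@np.array([x,y])/1e3+p[1:]
c=P(401,290,.103); print("collar",c,"local",R.T@(c[:2]-p[1:]),"ring",P(520,285,.03),P(556,306,.03))
print("tool yaw target",np.degrees(p[0])+90,"now",np.degrees(np.arctan2(s["tool_rot"][1,0],s["tool_rot"][0,0])))
print(to_tool([*(c[:2]-s["tcp_pos"][:2]),.0613-s["tcp_pos"][2]]))
for q in((0,-35),(-40,-85),(-40,-120)): print(q,W(*q),proj(C,[*W(*q),.09])*1.5625)
E
```

```text
[-0.1649  0.5524 -0.2566] [[-0.0001  0.0008]
 [-0.      0.0009]
 [ 0.0002 -0.0017]
 [-0.0002 -0.0001]]
collar [ 0.5505 -0.2639  0.103 ] local [-0.0006 -0.0075] ring [ 0.6388 -0.2977  0.03  ] [ 0.6652 -0.3196  0.03  ]
tool yaw target 80.55323437072735 now 80.31119013365641
[  0.1567   4.242  166.1918]
(0, -35) [ 0.5466 -0.2911] [[401.4604 323.9668]]
(-40, -85) [ 0.499  -0.3339] [[343.4845 391.8203]]
(-40, -120) [ 0.4932 -0.3684] [[345.4927 435.1944]]
```

Call:
move_arm --commands '[{"jaw": 70, "tx": 0, "ty": 4, "tz": 50, "spin": 0}, {"jaw": 70, "tx": 0, "ty": 4, "tz": 100, "spin": 0}, {"jaw": 70, "tx": 0, "ty": 4, "tz": 145, "spin": 0}, {"jaw": 70, "tx": 0, "ty": 4, "tz": 168, "spin": 0}, {"jaw": 70, "tx": 0, "ty": 4, "tz": 168, "spin": 0}]' --force 25

```text
time: 17.75
tcp_pos: [0.5483, -0.2633, 0.057]
tool_rot: [[0.169, 0.986, -0.004], [0.986, -0.169, 0.003], [0.002, -0.005, -1.0]]
wrist_force: [-0.2, 0.1, 0.8]
opening: 0.0619
finger_force: 0.0
```

Call:
move_arm --commands '[{"jaw": 200, "tx": 0, "ty": 0, "tz": 0, "spin": 0}, {"jaw": 200, "tx": 0, "ty": 0, "tz": 0, "spin": 0}, {"jaw": 200, "tx": 0, "ty": 0, "tz": 0, "spin": 0}, {"jaw": 200, "tx": 0, "ty": 0, "tz": 0, "spin": 0}, {"jaw": 200, "tx": 0, "ty": 0, "tz": 0, "spin": 0}]'

```text
time: 18.38
tcp_pos: [0.5511, -0.2652, 0.0605]
tool_rot: [[0.169, 0.986, 0.002], [0.986, -0.169, -0.001], [-0.001, 0.002, -1.0]]
wrist_force: [0.4, -0.1, 4.7]
opening: 0.0455
finger_force: 29.4
```

```bash
python3 - <<'E'
from h import *
np.set_printoptions(precision=4,suppress=True)
s=sensors.state(); print(s["opening"],s["finger_force"],s["tcp_pos"])
p=np.array([.5524,-.2566]); y=-.1649
R=np.array([[np.cos(y),-np.sin(y)],[np.sin(y),np.cos(y)]])
print("local",R.T@(s["tcp_pos"][:2]-p))
for q in((0,-35),(-40,-85),(-40,-120)): print(q,to_tool([*(R@np.array(q)/1e3+p-s["tcp_pos"][:2]),0]))
im=snapshot("wrist")
cv2.imwrite("pics/w4.png",cv2.resize(im[:,60:452],None,fx=1.5,fy=1.5))
E
```

```text
0.04547269051894347 29.418150958808837 [ 0.5511 -0.2652  0.0605]
local [ 0.0001 -0.0087]
(0, -35) [-26.2728   0.0213   0.0202]
(-40, -85) [-76.4812 -39.7168  -0.0228]
(-40, -120) [-111.4807  -39.5339    0.0044]
```

View pics/w4.png

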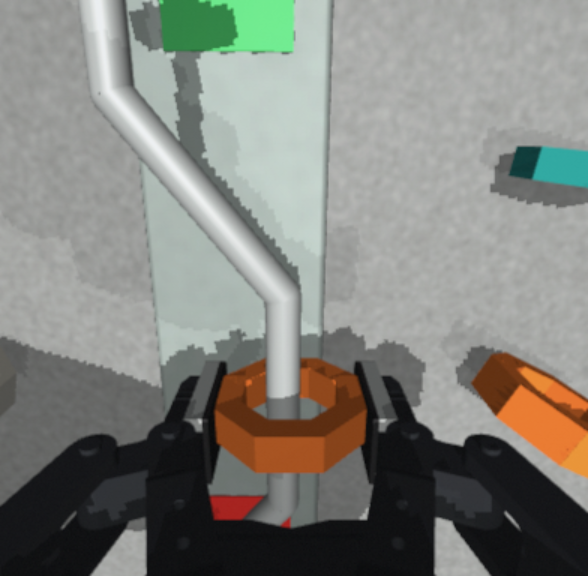

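The collar is between the pads (opening 45.5 mm) and the wire runs through its hole. I'll lift it 5 mm so the wire runs freely in the hole, then follow the bend.

Call:
move_arm --commands '[{"jaw": 200, "tx": -7, "ty": 0, "tz": -5, "spin": 0}, {"jaw": 200, "tx": -16, "ty": 0, "tz": -5, "spin": 4}, {"jaw": 200, "tx": -24, "ty": -0.5, "tz": -5, "spin": 12}, {"jaw": 200, "tx": -31, "ty": -4, "tz": -5, "spin": 21}, {"jaw": 200, "tx": -38, "ty": -9, "tz": -5, "spin": 30}]'

```text
time: 19.05
tcp_pos: [0.5341, -0.3009, 0.0636]
tool_rot: [[0.644, 0.765, -0.001], [0.765, -0.644, 0.001], [-0.0, -0.002, -1.0]]
wrist_force: [-0.7, 0.0, -0.5]
opening: 0.0457
finger_force: 28.9
```

Call:
move_arm --commands '[{"jaw": 200, "tx": -9, "ty": -1.5, "tz": 0, "spin": 4}, {"jaw": 200, "tx": -18, "ty": -2.8, "tz": 0, "spin": 6}, {"jaw": 200, "tx": -26.7, "ty": -4.2, "tz": 0, "spin": 4}, {"jaw": 200, "tx": -35.4, "ty": -5.4, "tz": 0, "spin": -2}, {"jaw": 200, "tx": -43, "ty": -6.4, "tz": 0, "spin": -10}]'

```text
time: 19.68
tcp_pos: [0.5017, -0.3299, 0.064]
tool_rot: [[0.492, 0.87, -0.001], [0.87, -0.492, 0.0], [0.0, -0.001, -1.0]]
wrist_force: [-0.5, -0.6, -1.3]
opening: 0.0456
finger_force: 28.9
```

Call:
move_arm --commands '[{"jaw": 200, "tx": -7.8, "ty": -0.9, "tz": 0, "spin": -10}, {"jaw": 200, "tx": -14.4, "ty": 1.3, "tz": 0, "spin": -17}, {"jaw": 200, "tx": -21, "ty": 3.7, "tz": 0, "spin": -20}, {"jaw": 200, "tx": -27.6, "ty": 6.1, "tz": 0, "spin": -20}, {"jaw": 200, "tx": -32.3, "ty": 7.8, "tz": 0, "spin": -20}]'

```text
time: 20.3
tcp_pos: [0.4929, -0.3619, 0.0641]
tool_rot: [[0.17, 0.985, -0.0], [0.985, -0.17, 0.0], [0.0, -0.0, -1.0]]
wrist_force: [0.6, 0.9, -0.9]
opening: 0.0456
finger_force: 28.9
```

```bash
python3 - <<'E'
from h import *
np.set_printoptions(precision=4,suppress=True)
s=sensors.state(); print(s["opening"],s["tcp_pos"],np.degrees(np.arctan2(s["tool_rot"][1,0],s["tool_rot"][0,0])))
p=np.array([.5524,-.2566]); y=-.1649
R=np.array([[np.cos(y),-np.sin(y)],[np.sin(y),np.cos(y)]])
print("local",R.T@(s["tcp_pos"][:2]-p)); print(to_tool([*(R@np.array((-40,-124))/1e3+p-s["tcp_pos"][:2]),0]))
E
```

```text
0.045618644109008455 [ 0.4929 -0.3619  0.0641] 80.19455018935147
local [-0.0414 -0.1137]
[-10.3228   1.4252  -0.0021]
```

Smooth passage with forces under 1.5 N. Now easing up to the stop.

Call:
move_arm --commands '[{"jaw": 200, "tx": -2, "ty": 1, "tz": 0, "spin": 0}, {"jaw": 200, "tx": -4, "ty": 1, "tz": 0, "spin": 0}, {"jaw": 200, "tx": -6, "ty": 1, "tz": 0, "spin": 0}, {"jaw": 200, "tx": -7, "ty": 1, "tz": 0, "spin": 0}, {"jaw": 200, "tx": -7, "ty": 1, "tz": 0, "spin": 0}]'

```text
time: 20.92
tcp_pos: [0.4928, -0.3684, 0.0642]
tool_rot: [[0.169, 0.986, -0.0], [0.986, -0.169, 0.0], [0.0, -0.001, -1.0]]
wrist_force: [-0.8, 0.3, -1.1]
opening: 0.0458
finger_force: 29.1
```

Call:
move_arm --commands '[{"jaw": 200, "tx": -1, "ty": 0, "tz": 0, "spin": 0}, {"jaw": 200, "tx": -2, "ty": 0, "tz": 0, "spin": 0}, {"jaw": 200, "tx": -3, "ty": 0, "tz": 0, "spin": 0}, {"jaw": 200, "tx": -3, "ty": 0, "tz": 0, "spin": 0}, {"jaw": 200, "tx": -3, "ty": 0, "tz": 0, "spin": 0}]'

```text
time: 21.55
tcp_pos: [0.4923, -0.3714, 0.0642]
tool_rot: [[0.169, 0.986, -0.001], [0.986, -0.169, 0.0], [0.0, -0.001, -1.0]]
wrist_force: [-1.2, 1.2, -1.4]
opening: 0.0452
finger_force: 29.3
```

Call:
move_arm --commands '[{"jaw": 200, "tx": -1, "ty": 0, "tz": 0, "spin": 0}, {"jaw": 200, "tx": -2, "ty": 0, "tz": 0, "spin": 0}, {"jaw": 200, "tx": -3, "ty": 0, "tz": 0, "spin": 0}, {"jaw": 200, "tx": -3, "ty": 0, "tz": 0, "spin": 0}, {"jaw": 200, "tx": -3, "ty": 0, "tz": 0, "spin": 0}]'

```text
time: 22.18
tcp_pos: [0.492, -0.3734, 0.0642]
tool_rot: [[0.169, 0.986, -0.0], [0.986, -0.169, 0.002], [0.002, -0.0, -1.0]]
wrist_force: [-0.9, 4.6, 0.5]
opening: 0.0454
finger_force: 29.6
```

Contact with the stop: +4.6 N along y, with 2 mm moved of the 3 commanded. I'll lower to hanging height, release and rise.

Call:
move_arm --commands '[{"jaw": 200, "tx": 0, "ty": 0, "tz": 2, "spin": 0}, {"jaw": 200, "tx": 0, "ty": 0, "tz": 3, "spin": 0}, {"jaw": 70, "tx": 0, "ty": 0, "tz": 3, "spin": 0}, {"jaw": 70, "tx": 0, "ty": 0, "tz": 3, "spin": 0}, {"jaw": 70, "tx": 0, "ty": 0, "tz": 3, "spin": 0}]'

```text
time: 22.8
tcp_pos: [0.4925, -0.3753, 0.0617]
tool_rot: [[0.17, 0.986, 0.001], [0.986, -0.17, -0.001], [-0.001, 0.001, -1.0]]
wrist_force: [-0.2, 1.1, 0.3]
opening: 0.0618
finger_force: 0.0
```

Call:
move_arm --commands '[{"jaw": 70, "tx": 0, "ty": 0, "tz": 0, "spin": 0}, {"jaw": 70, "tx": 0, "ty": 0, "tz": -10, "spin": 0}, {"jaw": 70, "tx": 0, "ty": 0, "tz": -50, "spin": 0}, {"jaw": 70, "tx": 0, "ty": 0, "tz": -100, "spin": 0}, {"jaw": 70, "tx": 0, "ty": 0, "tz": -150, "spin": 0}]'

```text
time: 23.42
tcp_pos: [0.492, -0.3744, 0.2134]
tool_rot: [[0.169, 0.986, 0.0], [0.986, -0.169, -0.0], [-0.0, 0.0, -1.0]]
wrist_force: [-0.2, -0.4, 0.1]
opening: 0.062
finger_force: 0.0
```

Call:
move_arm --commands '[{"jaw": 70, "tx": -10, "ty": 0, "tz": 0, "spin": 0}, {"jaw": 70, "tx": 20, "ty": 0, "tz": 0, "spin": 0}, {"jaw": 70, "tx": 60, "ty": 0, "tz": 0, "spin": 0}, {"jaw": 70, "tx": 60, "ty": 0, "tz": 0, "spin": 0}, {"jaw": 70, "tx": 60, "ty": 0, "tz": 0, "spin": 0}]'

```text
time: 24.05
tcp_pos: [0.502, -0.3156, 0.2109]
tool_rot: [[0.169, 0.986, -0.001], [0.986, -0.169, -0.0], [-0.0, -0.0, -1.0]]
wrist_force: [-0.3, -0.4, -0.1]
opening: 0.0616
finger_force: 0.0
```

```bash
python3 - <<'E'
from h import *
a=snapshot("wrist"); b=snapshot("top")
o=np.zeros((576,800,3),np.uint8)
A=cv2.resize(a[170:384,130:330],None,fx=2,fy=2); B=cv2.resize(b[130:260,110:380],(400,193)); D=cv2.resize(b[140:230,150:217],None,fx=4,fy=4)
o[:428,:400]=A; o[:193,400:]=B; o[200:560,400:668]=D
cv2.imwrite("pics/fin.png",o)
C=cam("wrist"); p=np.array([.5524,-.2566]); y=-.1649
R=np.array([[np.cos(y),-np.sin(y)],[np.sin(y),np.cos(y)]])
for l in (-124,-118,-114): q=proj(C,[*(R@np.array((-40,l))/1e3+p),.103])[0]; print(l,(q-[130,170])*2)
E
```

```text
-124 [244.55541481 154.59521297]
-118 [244.46370383 143.41428245]
-114 [244.40185879 135.8744541 ]
```

View pics/fin.png

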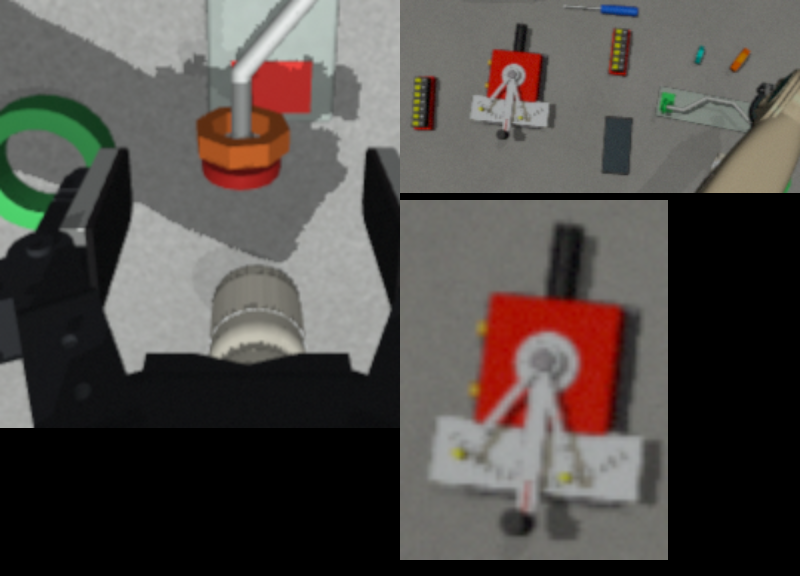

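The collar at (243,135) sits flush on the red disc at (241,172). The lever is over the mark, and the banks, phone, screwdriver, tape and jar that show in the views look undisturbed. Handing in.

```bash
python3 -c "
from rig import order
print(order.job_done())"
```

```text
the job is handed in; nothing more can be done
None
```

The job is handed in at about 24 s of the 72 s allowed: the lever was leaned on both buffers and set back over the centre mark, the flags read about 101 mm, so the collar was slid up against the red stop and everything released; no verdict came back.

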